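Post a pipette-tip insert through the return chute flap

TASK

Without picking it up, send the yellow pipette-tip insert down the return chute: push it sideways with the fingers until it lies straight along the low fence, then push it endways through the hanging flap until it slides down the slope inside by itself. Draw the fingers back so that the flap swings shut behind it, and leave the timer on the deck and the other things on the bench where they are.

Things in the scene. Friction and masses are not known exactly. Their poses are not given: they have to be found in the camera images.
- chute: Fixed return chute. Origin on the bench (z = 0) under the middle of the doorway; x points along the chute through the doorway, away from the robot, y left, z up. Its flat white deck is 110 mm above the origin, from x = -274 to -6 mm, y = -70 to 178 mm
- fence_mid (a point): Point on the inner (left) face of the low straight fence on the deck's right side, at deck height, at x = -140, y = -50 mm of the chute (axes as the chute's). The fence stands 14 mm above the deck and runs along x from x = -270 mm to the doorway
- sill_mid (a point): Middle of the doorway's sill: x = y = 0 of the chute, deck height, axes as the chute's. The doorway is open from y = -50 to 50 mm and 85 mm high; cheeks and bearings stand to 95 mm above the deck, from x = -7 mm on. Left of it an 18 mm stop ends the deck. Behind the steel sill a slippery slide falls at 25 degrees to an end wall at x = 186 mm, under a clear hood 89 to 93 mm above the deck
- flap (a joint): Aluminium gravity flap hanging in the doorway, 92 mm wide, 84 mm long, 25 g, hinged along its top edge 88 mm above the deck; 0 rad = hanging shut, grows as the lower edge swings inward (away from the robot), at most 1.45; falls shut by its own weight
- flap_edge (a point): middle of the flap's lower edge (moves with the flap), 4 mm above the deck when shut
- tips_center (a point): Centre, 27 mm above the underside, of the loose yellow-green pipette-tip insert: a block 115 mm long (its x axis), 78 wide (y), 54 high, upright flat sides to 50 mm, about 150 g. Starts on the deck left of the doorway's line, long axis within 0.25 rad of the chute's x. Pushed endways it tips over the sill and slides down alone once its centre is some 20 mm past the sill
- timer: loose pale lab timer, 74 x 64 x 21 mm, lying on the deck left of the doorway; origin at the centre of its underside. Leave alone
- red_bottle: loose white bottle with a red cap, 38 mm diameter, 118 mm high, standing on the bench left of the chute; origin at the centre of its underside. Leave alone
- tape_roll: loose roll of brown tape, 92 mm diameter, 48 mm high, on the bench right of the chute; origin at the centre of its underside. Leave alone
There are look-alikes about, which are no part of the job. Leave any purple or red look-alike of the part that bears tips_center alone.

How it is judged:
On the way, in this order (a step that is already met when the one before it is completed fails the run):
1. the insert lies straight along the fence, still in front of the flap (y of tips_center in the frame of chute below 0.004 m and x of tips_center in the frame of chute below -0.06 m and z of tips_center in the frame of chute above 0.12 m and angle between the x axis of tips_center and the x axis of chute, either way round below 0.12 rad), for 0.2 s.
2. the insert holds the flap open (value of joint flap above 0.4 rad and x of tips_center in the frame of chute above -0.055 m), for 0.1 s.
At the end, for the whole second after the job is handed in: The insert lies upright on the slide inside the chute, wholly behind the flap (its centre 90 to 180 mm beyond the doorway, tilted less than 0.7 rad), and the flap hangs shut within 0.1 rad (x of tips_center in the frame of chute between 0.09 and 0.18 m and y of tips_center in the frame of chute between -0.05 and 0.05 m and z of tips_center in the frame of chute below 0.11 m and angle between tips_center's own z axis and vertical below 0.7 rad and value of joint flap between -0.1 and 0.1 rad); the robot touches nothing.
It fails at once if the insert is lifted more than 25 mm off the deck (z of tips_center in the frame of chute above 0.162 m).
It fails at once if the timer is moved more than 20 mm (distance of timer from where it was at the start of the episode above 0.02 m).
It fails at once if the bottle is moved more than 20 mm or tipped (distance of red_bottle from where it was at the start of the episode above 0.02 m or angle between red_bottle's own z axis and vertical above 0.3 rad).
It fails at once if the tape roll is moved more than 20 mm (distance of tape_roll from where it was at the start of the episode above 0.02 m).
It also fails if it takes over 51 s, if anything falls off the work surface, if the arm or the gripper's body presses on something with over 40 N, if the wrist force passes 120 N, or if a joint passes its speed limit or range.

ROBOT

A 6-joint arm with a two-finger parallel gripper is mounted at the origin on a cart in front of the work surface, level with it; the furniture and walls round the work are solid. World frame = base frame: x ahead of the robot, y to its left, z up, the work surface at z = 0. Lengths are in m, angles in rad, forces in N, time in s.
With the tool pointing down it reaches from about 0.4 to 0.825 m from the base axis. Payload 7 kg.
Tool frame: the origin (TCP) lies midway between the tips of the shut fingers; the grasp point (between the pads) lies 19 mm behind it; z points along the fingers, x is the direction in which the jaws open and shut, and the axes are right-handed (so a half turn about z gives the same grasp; the last joint's range is limited). The gripper opens to 88 mm and grips with 3 to 60 N. Pads are 19 mm wide; open, the fingers measure 130 mm over their backs; the gripper's body (78 mm by 193 mm) begins 47 mm behind the grasp point.
Start: joints at [1.463, 0.359, 0.012, 0, -1.224, -0.288], TCP at [0.26, 0.623, 0.227] pointing down, gripper open.
Joint ranges: [-3.07, 3.07], [-1.43, 2.12], [-1.02, 1.25], [-3.03, 1.67], [-3.05, -0], [-3.03, 3.03]. Speed limits (rad/s): [2.39, 2.39, 3.01, 3.14, 3.14, 3.14].

INTERFACE

Orientations are given as [roll, pitch, yaw] about the fixed x, y, z axes, in that order (R = Rz(yaw) Ry(pitch) Rx(roll)).
In Python, from station import status, eyes, workorder gives the robot as it stands.
- The arm moves only by the shell command python3 -m jog 'ROWS' [OPENING] [FORCE]. ROWS is JSON, a list of rows, each a list of 6 numbers: the shift along the world's x, y, z in mm, then the turn, a rotation vector about the world's x, y, z in rad. A call has 1 to 12 rows; each row shifts and turns the pose as measured when the row begins; what a row does not reach is not made up. A row lasts 1/10 s, in which the tool goes at most 50 mm and 8.59 degrees, less where a joint would pass 70% of its speed; a pose out of reach is approached as far as the arm can. A call with a gripper value outside its range is refused whole. OPENING is the opening, from 0 (shut) to 1 (fully open), set as the call begins (- or left out, the last holds). The fingers move at their own pace and stop on an object; FORCE is the grip in N (left out, the last holds). Time passes only in rows, so rows that do not move let the fingers close. It gives the time, the measured TCP pose, the force and the opening at its end, in the units of the state.
- status.get_state(): the state, without advancing time (a new reading comes with each control period).
- eyes.grab_frame(name): name is "side" or "top"; returns the picture (420x560x3 uint8, blue, green, red); there is no depth.
- eyes.calibration(name): a dict with "camera_matrix" (3x3 intrinsics, pixels), "cam_to_world" (4x4, takes a point from camera to world coordinates). Camera axes: x right, y up, looking along -z (the intrinsics and any distortion apply to the point x, -y, -z); pixel columns grow to the right and rows downward; lengths in m; the calibration is good to about 2 mm. A picture is of the moment at which its call begins. calibration takes no time and is no camera call.
- workorder.job_done(): hands the job in, once; it reports no verdict.
The state is a dict: "t": time; "q": joint angles; "qd": joint speeds; "joint_efforts": joint torques, N m; "eef_pos": TCP position; "ee_rot": TCP orientation; "force": force on the tool from outside, world axes, zero at the start; "moment": the same for the moment, N m; "width": finger opening in m.
Only numpy, scipy, OpenCV 4.12 (cv2) and the standard library are available. Lean on these libraries where they do the work, as an engineer would, in place of code of your own. Each camera call takes 0.05 s, during which the arm holds its last target. There are 200 camera calls.

## Working session

There is one attempt and no reset: what is moved stays moved. The work goes in short steps, Python scripts to look and compute and a shell command to move; the robot and the scene stay as the last step left them, time stands still between calls to the robot, and variables do not carry over. Pictures are saved under pics/ and viewed, about 8 in all and at most 12, crops included, and the job is handed in when it is done.

```bash
mkdir -p pics; ls; python3 - <<'E'
from station import status, eyes
import cv2,numpy as np
for n in("top","side"):
    f=eyes.grab_frame(n); cv2.imwrite(f"pics/{n}0.png",f); c=eyes.calibration(n); print(n,np.round(c["camera_matrix"],1).tolist(),np.round(c["cam_to_world"],3).tolist(),[k for k in c])
s=status.get_state();print(s["t"],s["eef_pos"],s["ee_rot"],s["width"],s["force"])
E
```

```text
pics
top [[453.5, 0.0, 284.3], [0.0, 453.5, 206.2], [0.0, 0.0, 1.0]] [[0.024, 0.992, -0.126, 0.424], [-1.0, 0.022, -0.016, -0.037], [-0.014, 0.126, 0.992, 1.421], [0.0, 0.0, 0.0, 1.0]] ['camera_matrix', 'cam_to_world']
side [[405.9, 0.0, 269.8], [0.0, 405.9, 206.5], [0.0, 0.0, 1.0]] [[-0.987, 0.114, -0.11, 0.451], [-0.158, -0.655, 0.739, 0.805], [0.012, 0.747, 0.665, 0.869], [0.0, 0.0, 0.0, 1.0]] ['camera_matrix', 'cam_to_world']
0.1 [0.26009038 0.62240331 0.22570981] [-3.14143364e+00 -1.51164801e-03 -1.96665116e+00] 0.08778040787986245 [-0.15308198  0.61867416  0.46406075]
```

View pics/top0.png

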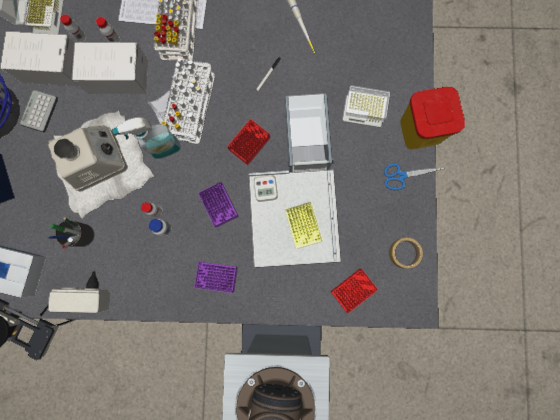

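View pics/side0.png

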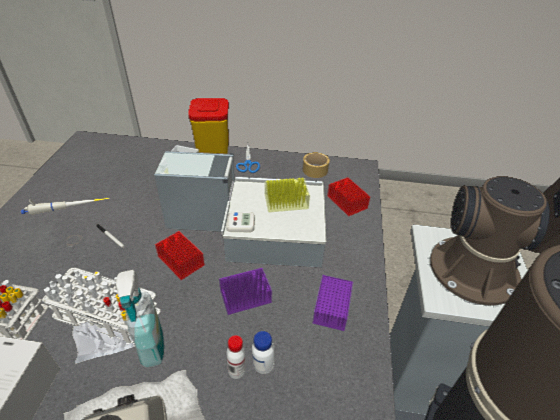

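The top view shows the white deck with corners at about (250,173), (335,170), (341,262) and (254,266). On it are the yellow insert near (303,225), the timer at (264,187), and the fence along the right edge. The chute hood is at (309,130). Next I'll measure these.

```bash
cat > h.py <<'E'
from station import status, eyes
import cv2,numpy as np
def cast(n,uv,z):
    c=eyes.calibration(n);K=np.array(c["camera_matrix"]);T=np.array(c["cam_to_world"])
    uv=np.atleast_2d(uv).astype(float)
    d=np.c_[(uv[:,0]-K[0,2])/K[0,0],-(uv[:,1]-K[1,2])/K[1,1],-np.ones(len(uv))]@T[:3,:3].T
    return T[:3,3]+d*((z-T[2,3])/d[:,2])[:,None]
def proj(n,P):
    c=eyes.calibration(n);K=np.array(c["camera_matrix"]);T=np.array(c["cam_to_world"])
    p=(np.atleast_2d(P)-T[:3,3])@T[:3,:3]
    return np.c_[K[0,0]*p[:,0]/-p[:,2]+K[0,2],K[1,1]*-p[:,1]/-p[:,2]+K[1,2]]
def big(m):
    cs,_=cv2.findContours(m.astype(np.uint8),cv2.RETR_EXTERNAL,cv2.CHAIN_APPROX_NONE)
    return max(cs,key=cv2.contourArea)
def yellow(f,roi):
    h=cv2.cvtColor(f,cv2.COLOR_BGR2HSV);m=cv2.inRange(h,(22,110,60),(38,255,255))
    k=np.zeros_like(m);k[roi[1]:roi[3],roi[0]:roi[2]]=255
    return cv2.morphologyEx(m&k,cv2.MORPH_CLOSE,np.ones((5,5)))
E
python3 - <<'E'
from h import *
f=cv2.imread("pics/top0.png")
c=big(yellow(f,(230,160,350,280)));r=cv2.minAreaRect(c);b=cv2.boxPoints(r)
print("ins px",r);
for z in(.164,.16): 
    w=cast("top",b,z)[:,:2];print(z,np.round(w,3).tolist(),"c",w.mean(0).round(4),"sides",[round(np.linalg.norm(w[i]-w[i-1]),4) for i in(0,1)])
h=cv2.cvtColor(f,cv2.COLOR_BGR2HSV);m=cv2.inRange(h,(0,0,150),(180,45,255))
k=np.zeros_like(m);k[168:280,235:350]=255;m=cv2.morphologyEx(m&k,cv2.MORPH_CLOSE,np.ones((3,3)))
d=big(m);rd=cv2.minAreaRect(d);bd=cv2.boxPoints(rd);print("deck px",bd.round(1).tolist())
w=cast("top",bd,.11)[:,:2];print(np.round(w,4).tolist(),[round(np.linalg.norm(w[i]-w[i-1]),4) for i in(0,1)])
g=cv2.resize(f[155:275,235:355],None,fx=5,fy=5,interpolation=cv2.INTER_CUBIC)
cv2.drawContours(g,[((b-[235,155]+.5)*5).astype(int)],-1,(255,0,0),1)
cv2.drawContours(g,[((bd-[235,155]+.5)*5).astype(int)],-1,(0,0,255),1)
cv2.imwrite("pics/crop0.png",g)
E
```

```text
ins px ((303.339599609375, 224.18869018554688), (37.63679122924805, 24.72490119934082), 74.05460357666016)
0.164 [[0.575, -0.022], [0.595, -0.088], [0.495, -0.118], [0.475, -0.053]] c [ 0.5351 -0.0702] sides [np.float64(0.1047), np.float64(0.0691)]
0.16 [[0.575, -0.022], [0.596, -0.088], [0.495, -0.118], [0.475, -0.053]] c [ 0.5355 -0.0703] sides [np.float64(0.105), np.float64(0.0693)]
deck px [[247.89999389648438, 170.89999389648438], [333.8999938964844, 165.3000030517578], [340.1000061035156, 261.1000061035156], [254.10000610351562, 266.70001220703125]]
[[0.6933, 0.0945], [0.7153, -0.1584], [0.4359, -0.1789], [0.4141, 0.0672]] [np.float64(0.2805), np.float64(0.2538)]
```

View pics/crop0.png

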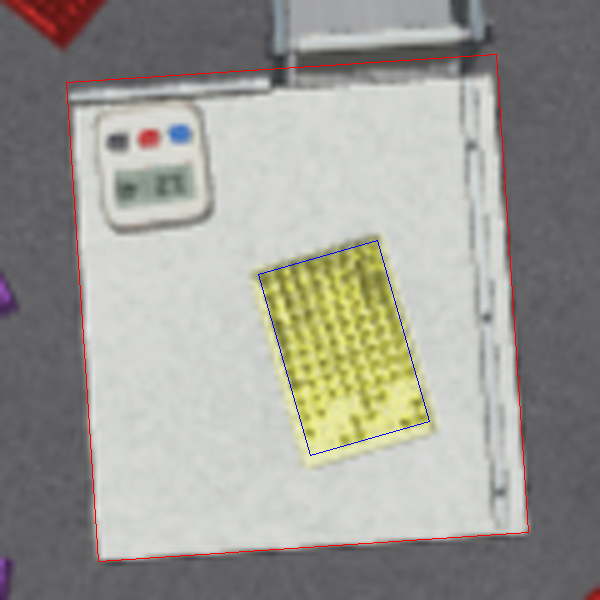

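The insert's long axis is turned about 0.21 rad from the chute's x. Its centre is at about x = -0.168, y = 0.030 in the chute frame. The chute origin works out at about (0.703, -0.085) with yaw about 0.09, and the deck's near edge measures 247 mm against 248 given. I'll bring the open fingers to the insert's left with the jaw axis along the chute.

```bash
python3 -m jog '[[10,-45,0,0,0,-0.13],[15,-45,0,0,0,-0.13],[20,-45,0,0,0,-0.13],[20,-45,0,0,0,-0.13],[20,-45,0,0,0,-0.13],[20,-45,0,0,0,-0.13],[20,-45,0,0,0,-0.13],[20,-45,0,0,0,-0.13],[20,-45,0,0,0,0],[20,-45,0,0,0,0],[20,-45,0,0,0,0],[20,-45,0,0,0,0]]' 1; python3 - <<'E'
from h import *
# check chute frame: project predicted points, timer position
th=.09;R=np.array([[np.cos(th),-np.sin(th)],[np.sin(th),np.cos(th)]]);O=np.array([.7026,-.0851])
q=lambda n,uv,z:((cast(n,uv,z)[:,:2]-O)@R*1000).round(0).tolist()
c=lambda *p:np.array(p)/5+[235,155]-.5
print("timer corners",q("top",[c(112,230),c(212,215),c(97,110)],.131))
print("door posts",q("top",[c(280,85),c(470,70)],.11),"fence",q("top",[c(466,100),c(497,520)],.124),"stop",q("top",[c(70,95),c(270,85)],.11))
print("ins outline",q("top",[c(252,272),c(380,237),c(435,432),c(305,467)],.16))
print(status.get_state()["q"])
E
```

```text
t: 1.3
eef_pos: [0.481, 0.0732, 0.2203]
ee_rot: [-3.139, -0.007, -3.042]
force: [1.4, 1.8, -0.1]
width: 0.0876
timer corners [[-86.0, 157.0], [-81.0, 99.0], [-15.0, 162.0]]
door posts [[-3.0, 55.0], [-2.0, -58.0]] fence [[-23.0, -52.0], [-266.0, -51.0]] stop [[-1.0, 178.0], [-3.0, 60.0]]
ins outline [[-119.0, 78.0], [-104.0, 5.0], [-215.0, -17.0], [-230.0, 56.0]]
[ 0.55526475  0.05403051 -0.39446309 -0.00116501 -1.12977984 -0.45490468]
```

```bash
python3 -m jog '[[14,-35,0,0,0,-0.01],[14,-35,0,0,0,0],[0,0,-30,0,0,0],[0,0,-30,0,0,0],[0,0,-25,0,0,0],[0,0,-10,0,0,0],[0,0,0,0,0,0]]'; python3 - <<'E'
from h import *
cv2.imwrite("pics/side1.png",cv2.resize(eyes.grab_frame("side")[120:280,140:400],None,fx=3,fy=3))
E
```

```text
t: 2.0
eef_pos: [0.5102, -0.0077, 0.1219]
ee_rot: [-3.139, -0.007, -3.063]
force: [0.4, -0.1, 0.6]
width: 0.0875
```

View pics/side1.png

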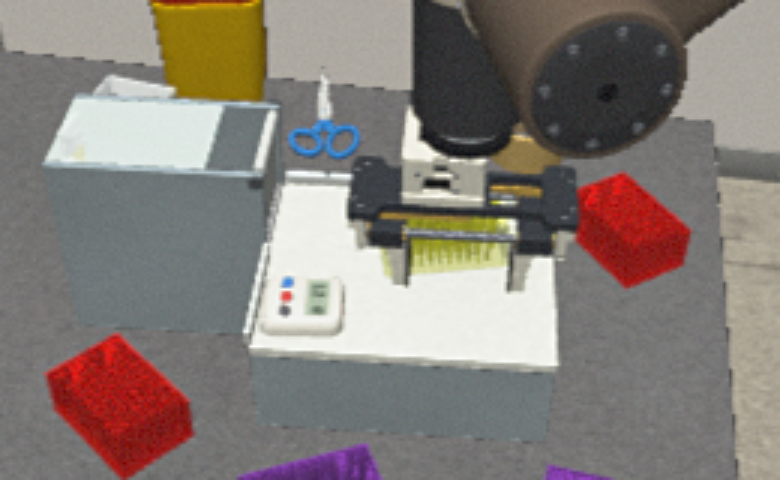

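The fingers stand on the deck to the left of the insert, clear of the timer at (300,300) in the crop. Next I push along the chute's -y.

```bash
python3 -m jog '[[0.5,-6,0,0,0,0.01],[0.5,-6,0,0,0,0],[0.5,-6,0,0,0,0],[0.5,-6,0,0,0,0],[0.5,-6,0,0,0,0],[0.5,-6,0,0,0,0],[0.5,-6,0,0,0,0],[0,0,0,0,0,0]]'; python3 - <<'E'
from h import *
cv2.imwrite("pics/top1.png",cv2.resize(eyes.grab_frame("top")[155:275,235:355],None,fx=5,fy=5))
s=status.get_state()
th=.09;R=np.array([[np.cos(th),-np.sin(th)],[np.sin(th),np.cos(th)]]);O=np.array([.7026,-.0851])
print((s["eef_pos"][:2]-O)@R)
E
```

```text
t: 2.85
eef_pos: [0.5174, -0.0521, 0.1276]
ee_rot: [-3.14, 0.002, -3.049]
force: [0.1, -1.4, -0.6]
width: 0.088
[-0.18145165  0.0497534 ]
```

View pics/top1.png

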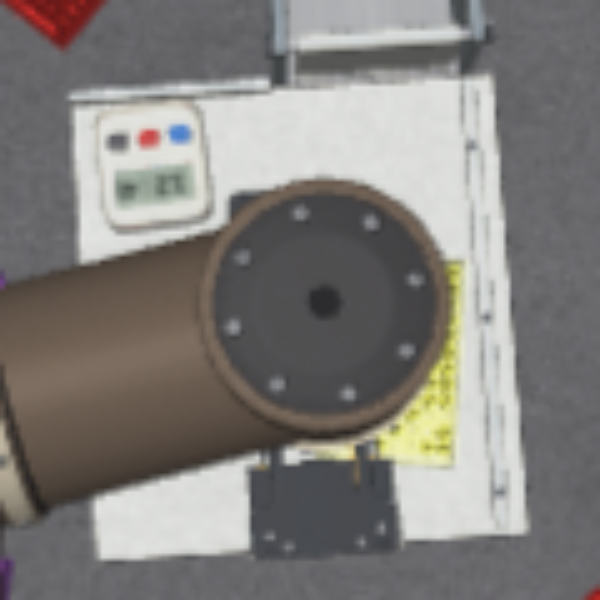

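The insert has been pushed close to the fence and is now slightly over-rotated: its right edge runs (463,262)–(452,467). The near finger barely overlaps the near end. I'll back off, narrow the fingers and push on.

```bash
python3 -m jog '[[-1,12,0,0,0,0],[0,0,0,0,0,0],[-2,0,0,0,0,0],[0,0,0,0,0,0],[0,0,0,0,0,0]]' 0.5; python3 -m jog '[[0.5,-6,-1,0,0,0],[0.5,-6,-1,0,0,0],[0.5,-4,0,0,0,0],[0.3,-4,0,0,0,0],[0.3,-4,0,0,0,0],[0,0,0,0,0,0]]';  python3 - <<'E'
from h import *
f=eyes.grab_frame("top")
cv2.imwrite("pics/top2.png",cv2.resize(f[155:275,235:355],None,fx=5,fy=5))
s=status.get_state()
th=.09;R=np.array([[np.cos(th),-np.sin(th)],[np.sin(th),np.cos(th)]]);O=np.array([.7026,-.0851])
print((s["eef_pos"][:2]-O)@R)
E
```

```text
t: 3.4
eef_pos: [0.5138, -0.0384, 0.1273]
ee_rot: [-3.14, 0.001, -3.049]
force: [0.2, 0.0, -0.8]
width: 0.0532
t: 4.0
eef_pos: [0.5162, -0.0617, 0.1253]
ee_rot: [3.138, 0.002, -3.051]
force: [-0.6, 1.2, -1.0]
width: 0.0439
[-0.18354913  0.03991239]
```

```bash
python3 -m jog '[[0.3,-3,0,0,0,0],[0.3,-3,0,0,0,0],[0,0,0,0,0,0]]';python3 -m jog '[[0.2,-3,0,0,0,0],[0,0,0,0,0,0]]';  python3 - <<'E'
from h import *
f=eyes.grab_frame("top")
cv2.imwrite("pics/top2.png",cv2.resize(f[155:275,235:355],None,fx=5,fy=5))
E
```

```text
t: 4.35
eef_pos: [0.5165, -0.0611, 0.1259]
ee_rot: [3.128, 0.005, -3.053]
force: [0.2, 0.1, 1.0]
width: 0.0433
t: 4.55
eef_pos: [0.5167, -0.0612, 0.1265]
ee_rot: [3.123, 0.006, -3.053]
force: [0.7, -0.3, -1.3]
width: 0.0441
```

View pics/top2.png

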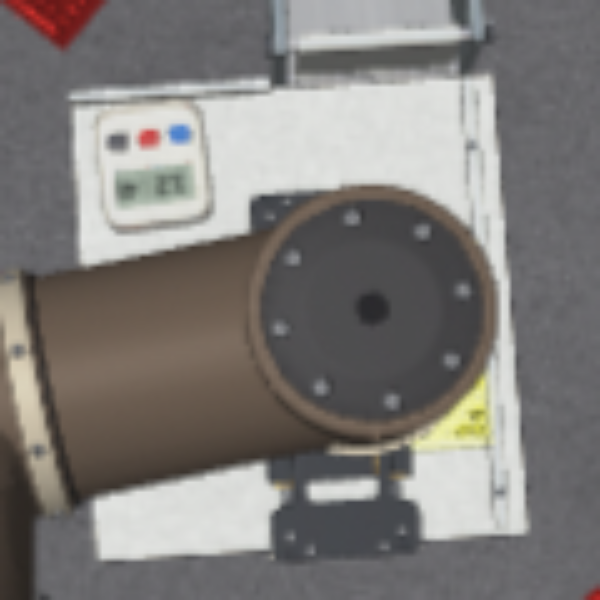

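```bash
python3 -c "
from station import status
s=status.get_state();print(s['q'].round(3),s['joint_efforts'].round(1),s['force'],s['moment'])"
```

```text
[ 0.246  0.196 -0.456 -0.022 -0.91  -0.144] [ -3.8 -39.4  23.9   7.4   0.2   0.1] [-2.8900688   8.82635171  3.34806662] [3.03850588e+00 1.02610594e+00 2.95966800e-03]
```

The readings show about 9 N in +y with no further travel, so the insert is against the fence. I'll retreat, lift and look.

```bash
python3 -m jog '[[-1,15,0,0.018,0,0],[-1,20,0,0,0,0],[0,0,40,0,0,0],[0,0,40,0,0,0],[-45,0,0,0,0,0],[-45,0,0,0,0,0],[-10,45,0,0,0,0],[0,45,0,0,0,0],[0,0,0,0,0,0]]' 0;  python3 - <<'E'
from h import *
f=eyes.grab_frame("top")
cv2.imwrite("pics/top3.png",cv2.resize(f[155:275,235:355],None,fx=5,fy=5))
c=big(yellow(f,(230,160,350,280)));b=cv2.boxPoints(cv2.minAreaRect(c))
th=.09;R=np.array([[np.cos(th),-np.sin(th)],[np.sin(th),np.cos(th)]]);O=np.array([.7026,-.0851])
print(((cast("top",b,.16)[:,:2]-O)@R).round(3).tolist());print(status.get_state()["q"].round(2))
E
```

```text
t: 5.5
eef_pos: [0.4119, 0.066, 0.2091]
ee_rot: [3.103, 0.009, -3.059]
force: [0.2, 0.1, -1.2]
width: 0.0005
[[-0.115, 0.024], [-0.113, -0.046], [-0.217, -0.046], [-0.218, 0.022]]
[ 0.6  -0.08 -0.54 -0.03 -1.08 -0.51]
```

View pics/top3.png

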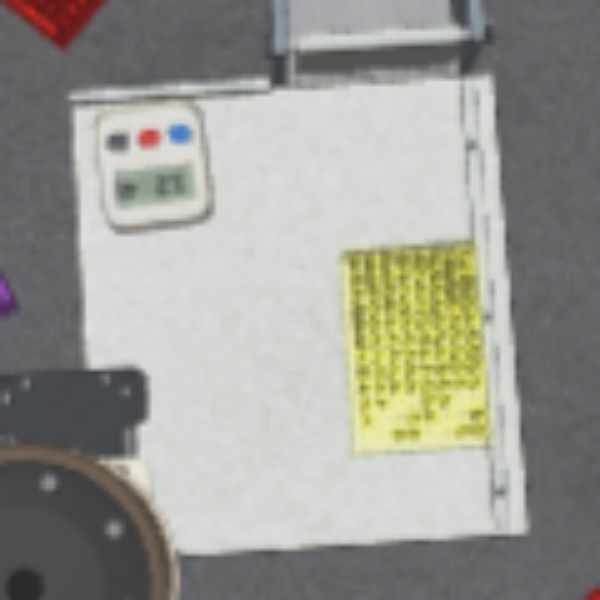

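The insert now lies straight along the fence, about (480,240)–(490,445) in the crop, with its centre at chute (-0.166, -0.011). I'll turn the shut fingers so the jaw axis runs across, and go behind its near end.

```bash
python3 -m jog '[[3,-17,0,-0.038,0,-0.142],[3,-17,0,0,0,-0.142],[3,-17,0,0,0,-0.142],[3,-17,0,0,0,-0.142],[3,-17,0,0,0,-0.142],[3,-17,0,0,0,-0.142],[3,-17,0,0,0,-0.142],[3,-17,0,0,0,-0.142],[3,-17,0,0,0,-0.142],[3,-17,0,0,0,-0.142],[0,-15,0,0,0,-0.142],[0,0,0,0,0,0]]'; python3 - <<'E'
from h import *
s=status.get_state()
th=.09;R=np.array([[np.cos(th),-np.sin(th)],[np.sin(th),np.cos(th)]]);O=np.array([.7026,-.0851])
print((s["eef_pos"][:2]-O)@R,s["q"].round(2))
E
```

```text
t: 6.75
eef_pos: [0.4403, -0.1353, 0.2068]
ee_rot: [-3.135, 0.007, 1.594]
force: [0.3, -0.1, 0.6]
width: 0.0004
[-0.26576359 -0.02641153] [ 0.14  0.02 -0.47  0.01 -1.09 -1.69]
```

```bash
python3 -m jog '[[-2,16,0,0,0,0.067],[0,0,-30,0,0,0],[0,0,-30,0,0,0],[0,0,-5,0,0,0],[0,0,0,0,0,0]]'; python3 - <<'E'
from h import *
s=status.get_state()
th=.09;R=np.array([[np.cos(th),-np.sin(th)],[np.sin(th),np.cos(th)]]);O=np.array([.7026,-.0851])
print((s["eef_pos"][:2]-O)@R,s["q"].round(2))
f=eyes.grab_frame("side")
cv2.imwrite("pics/side2.png",cv2.resize(f[120:280,140:400],None,fx=3,fy=3))
E
```

```text
t: 7.25
eef_pos: [0.4381, -0.1208, 0.1408]
ee_rot: [-3.136, 0.007, 1.673]
force: [-0.5, -0.9, 0.2]
width: 0.0006
[-0.2666756  -0.01181833] [ 0.17  0.07 -0.58  0.01 -0.92 -1.65]
```

View pics/side2.png

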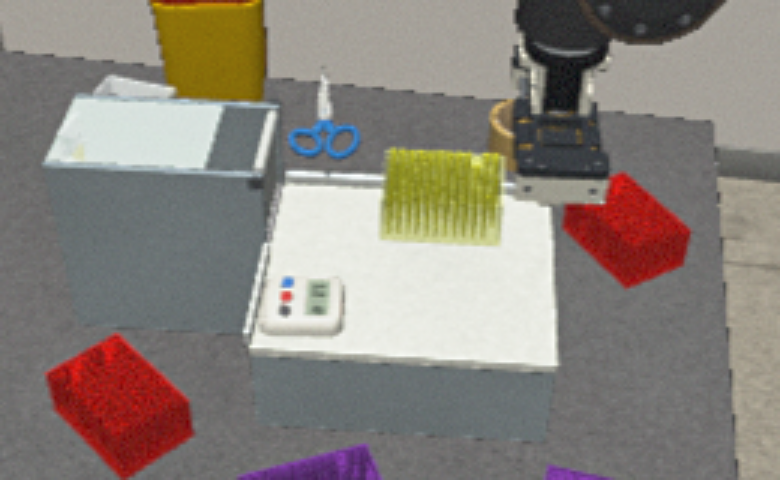

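The shut fingers stand behind the insert's near end, in line with it. I'll push along the fence and check partway.

```bash
python3 -m jog '[[10,1.2,0,0,0,0],[10,1.2,0,0,0,0],[10,1,0,0,0,0],[10,0.9,0,0,0,0],[10,0.9,0,0,0,0],[10,0.9,0,0,0,0],[10,0.9,0,0,0,0],[10,0.9,0,0,0,0],[10,0.9,0,0,0,0],[10,0.9,0,0,0,0],[10,0.9,0,0,0,0],[0,0,0,0,0,0]]'; python3 - <<'E'
from h import *
s=status.get_state()
th=.09;R=np.array([[np.cos(th),-np.sin(th)],[np.sin(th),np.cos(th)]]);O=np.array([.7026,-.0851])
print((s["eef_pos"][:2]-O)@R,s["q"].round(2),s["force"])
f=eyes.grab_frame("top");g=eyes.grab_frame("side")
cv2.imwrite("pics/both.png",np.hstack([cv2.resize(f[135:275,235:355],None,fx=3,fy=3),cv2.resize(g[140:280,200:340],None,fx=3,fy=3)]))
E
```

```text
t: 8.5
eef_pos: [0.5607, -0.1094, 0.1445]
ee_rot: [-3.141, 0.007, 1.675]
force: [0.1, -0.1, -0.9]
width: 0.0006
[-0.14348617 -0.01140937] [ 0.15  0.26 -0.34  0.01 -0.98 -1.63] [ 0.12022542 -0.07967313 -0.9388862 ]
```

View pics/both.png

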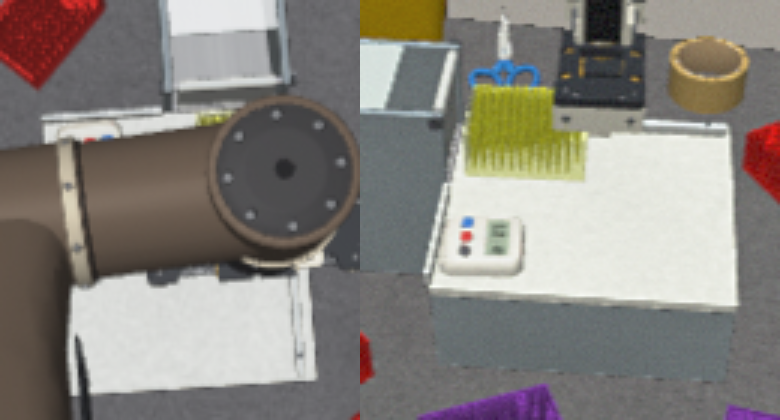

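The insert is straight at the doorway and its front is just short of the flap. The timer is untouched. I'll push it through, slightly higher so the gripper body clears the cheeks.

```bash
python3 -m jog '[[9,0.8,2,0,0,0],[9,0.8,1,0,0,0],[9,0.8,0,0,0,0],[9,0.8,0,0,0,0],[9,0.8,0,0,0,0],[9,0.8,0,0,0,0],[9,0.8,0,0,0,0],[9,0.8,0,0,0,0],[0,0,0,0,0,0]]'; python3 - <<'E'
from h import *
s=status.get_state()
th=.09;R=np.array([[np.cos(th),-np.sin(th)],[np.sin(th),np.cos(th)]]);O=np.array([.7026,-.0851])
print((s["eef_pos"][:2]-O)@R,s["q"].round(2),s["force"])
f=eyes.grab_frame("top");g=eyes.grab_frame("side")
cv2.imwrite("pics/both2.png",np.hstack([cv2.resize(f[85:225,255:375],None,fx=3,fy=3),cv2.resize(g[120:260,150:290],None,fx=3,fy=3)]))
E
```

```text
t: 9.5
eef_pos: [0.6379, -0.1025, 0.1478]
ee_rot: [-3.141, 0.007, 1.674]
force: [-0.4, -0.7, 0.1]
width: 0.0005
[-0.0660259  -0.01146405] [ 0.15  0.37 -0.17  0.01 -1.04 -1.62] [-0.41007289 -0.73941015  0.12758036]
```

View pics/both2.png

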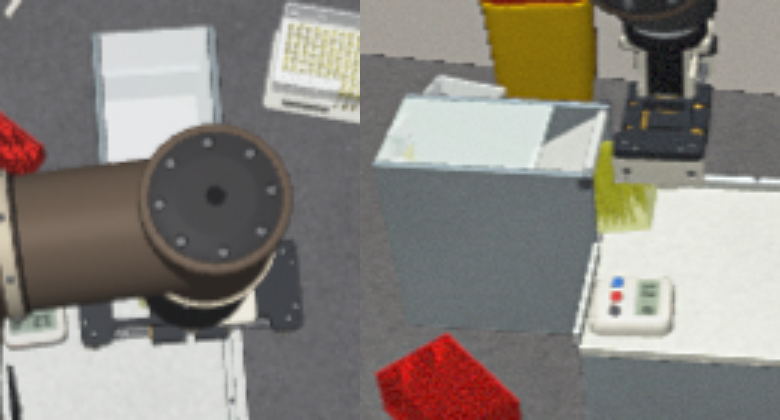

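The insert is half through and the flap is open: its shadow shows under the hood at (160,90). I'll keep pushing.

```bash
python3 -m jog '[[8,0.7,0,0,0,0],[8,0.7,0,0,0,0],[8,0.7,0,0,0,0],[6,0.5,0,0,0,0],[0,0,0,0,0,0]]'; python3 - <<'E'
from h import *
s=status.get_state()
th=.09;R=np.array([[np.cos(th),-np.sin(th)],[np.sin(th),np.cos(th)]]);O=np.array([.7026,-.0851])
print((s["eef_pos"][:2]-O)@R,s["force"])
f=eyes.grab_frame("top");g=eyes.grab_frame("side")
cv2.imwrite("pics/both3.png",np.hstack([cv2.resize(f[85:225,255:375],None,fx=3,fy=3),cv2.resize(g[120:260,150:290],None,fx=3,fy=3)]))
for n,i,r in(("top",f,(280,80,345,200)),("side",g,(150,140,300,240))):
    m=yellow(i,r);print(n,cv2.countNonZero(m),cv2.boundingRect(m))
E
```

```text
t: 10.1
eef_pos: [0.6691, -0.0997, 0.1483]
ee_rot: [-3.141, 0.007, 1.674]
force: [0.6, -0.0, -0.4]
width: 0.0007
[-0.03466385 -0.01152695] [ 0.56050724 -0.03465356 -0.44248748]
top 0 (0, 0, 0, 0)
side 410 (195, 140, 57, 23)
```

View pics/both3.png

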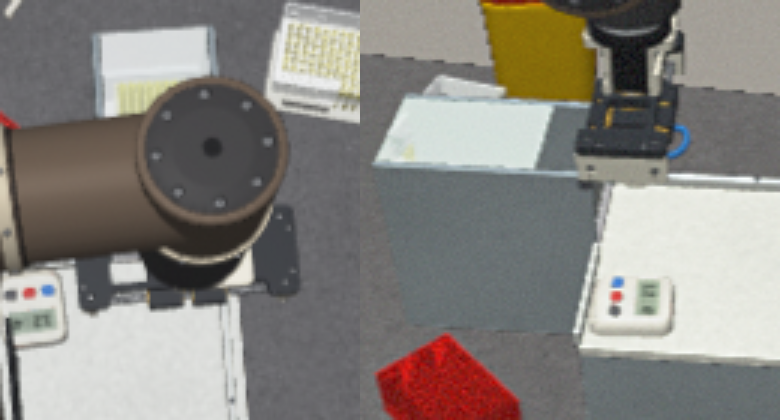

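The insert has gone down: it shows through the hood at (150,95) in the left half, and the deck is empty. I'll draw back, lift clear and check (that makes 10 pictures so far).

```bash
python3 -m jog '[[-30,-2.6,0,0,0,0],[-40,-3.5,0,0,0,0],[-40,-3.5,0,0,0,0],[-40,0,30,0,0,0],[-40,0,30,0,0,0],[-20,0,20,0,0,0],[0,0,0,0,0,0],[0,0,0,0,0,0],[0,0,0,0,0,0],[0,0,0,0,0,0],[0,0,0,0,0,0],[0,0,0,0,0,0]]'; python3 - <<'E'
from h import *
th=.09;R=np.array([[np.cos(th),-np.sin(th)],[np.sin(th),np.cos(th)]]);O=np.array([.7026,-.0851])
f=eyes.grab_frame("top");g=eyes.grab_frame("side")
h=cv2.cvtColor(f,cv2.COLOR_BGR2HSV);m=cv2.inRange(h,(20,40,60),(40,255,255));k=np.zeros_like(m);k[90:170,285:332]=255
m=cv2.morphologyEx(m&k,cv2.MORPH_CLOSE,np.ones((5,5)));b=cv2.boxPoints(cv2.minAreaRect(big(m)))
print(((cast("top",b,.10)[:,:2]-O)@R).round(3).tolist())
cv2.imwrite("pics/both4.png",np.hstack([cv2.resize(f[85:225,245:365],None,fx=3,fy=3),cv2.resize(g[120:260,150:290],None,fx=3,fy=3)]))
E
```

```text
t: 11.4
eef_pos: [0.45, -0.1103, 0.2244]
ee_rot: [-3.135, 0.006, 1.673]
force: [-0.2, 0.5, 0.5]
width: 0.0006
[[0.178, 0.034], [0.179, -0.042], [0.058, -0.041], [0.057, 0.034]]
```

View pics/both4.png

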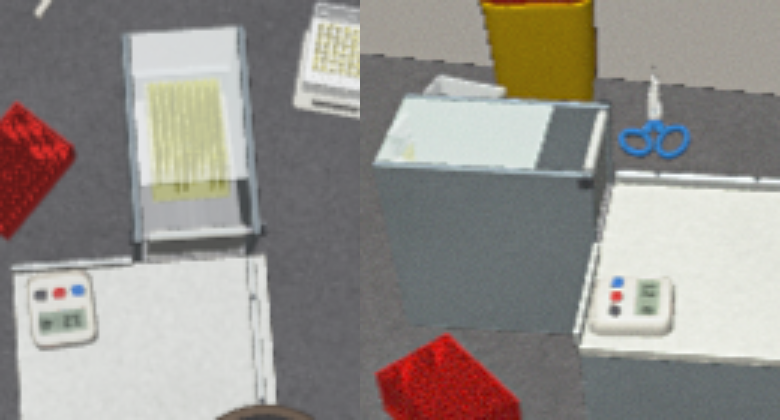

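The insert lies inside with its centre at about chute (0.118, -0.004). The flap looks just as it did at the start, and the timer is in place. Handing in.

```bash
python3 -c "
from station import workorder
print(workorder.job_done())"
```

```text
the job is handed in; nothing more can be done
None
```

The yellow insert is down the return chute, and I handed the job in at about 11.5 s of the 51 s allowed. The hand-in gives no verdict, so these are my own checks.

**What I did:** I pushed the insert sideways against the fence with the open fingers. Partway along it over-rotated a little, so I backed off, narrowed the fingers and pushed again. Then I pushed it endways along the fence and through the flap with the shut fingers, drew back and lifted clear.

**Last checks from the camera images:**
- **At the fence:** the insert lay straight, with its centre at about x = -0.166, y = -0.011 m in the chute frame.
- **At the end:** its centre is at about x = 0.118, y = -0.004 m, seen through the hood, and it looks upright on the slide. This assumes a height of 0.10 m for the insert's top.
- **Flap and timer:** the flap looks as it did at the start, so I take it as shut; I had no direct reading of its angle. The timer looks unmoved.
- **Bottle and tape roll:** I planned the moves clear of both but did not measure them at the end.
- **Robot:** the fingers are in free air with no contact force beyond noise, and no check disagreed.

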